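Centre-punch a drill spot through a bracket hole

ROBOT

A 6-joint arm with a two-finger parallel gripper is mounted at the origin on the work surface. World frame = base frame: x ahead of the robot, y to its left, z up, the work surface at z = 0. Lengths are in mm, angles in rad, forces in N, time in s.
With the tool pointing down it reaches from about 400 to 925 mm from the base axis. Payload 12.5 kg.
Tool frame: the origin (TCP) lies midway between the tips of the shut fingers; the grasp point (between the pads) lies 19 mm behind it; z points along the fingers, y is the line along which they close (so a half turn about z gives the same grasp; the last joint's range is limited). The gripper opens to 95 mm and grips with 3 to 60 N. Pads are 20 mm wide; open, the fingers measure 119 mm over their backs; the gripper's body (75 mm by 180 mm) begins 59 mm behind the grasp point.
Start: joints at [-1.409, 0.491, 1.559, -0, 1.092, -0.106], TCP at [165.404, -602.734, 214.661] pointing down, gripper open.
Joint ranges: [-3.1, 3.1], [-0.84, 2.19], [0.05, 2.79], [-1.13, 4.28], [0.06, 2.93], [-2.69, 2.69]. Speed limits (rad/s): [2.22, 2.22, 2.79, 3.14, 3.14, 3.14].

INTERFACE

Orientations are given as [roll, pitch, yaw] about the fixed x, y, z axes, in that order (R = Rz(yaw) Ry(pitch) Rx(roll)).
In Python, from cell import readout, eyes, env gives the robot as it stands.
- The arm moves only by the tool move_arm, never from a script. Its argument "plan" is a list of rows, each a list of 3 entries, a list of its own where there are three numbers: the turn, a rotation vector about the tool's x, y, z in degrees, then the shift along the tool's x, y, z in m, then the gripper command: -1 is shut, 1 is fully open, values between are in proportion. In form: [[[ax, ay, az], [x, y, z], jaw], ...]. A call has 1 to 5 rows; each row is the pose to reach, as a shift and turn from the pose commanded when the call began, along the tool's axes at that moment; what a row does not reach only later rows make up. A row lasts 1/8 s, in which the tool goes at most 62.5 mm and 10.7 degrees, less where a joint would pass 70% of its speed; a pose out of reach is approached as far as the arm can. A call with a gripper value outside its range is refused whole. The fingers move at their own pace and stop on an object; the grip force is fixed at half the most. Time passes only in rows, so rows that repeat a pose let the fingers close. It gives the time, the measured TCP pose, the force, the opening and the grip force at its end, in the units of the state.
- readout.state(): the state, without advancing time (a new reading comes with each control period).
- eyes.read_camera(name): name is "scene" or "top"; returns a dict with "img" (400x640x3 uint8, red, green, blue), "K" (3x3 intrinsics, pixels), "extrinsics" (4x4, takes a point from camera to world coordinates). Camera axes: x right, y up, looking along -z (the intrinsics and any distortion apply to the point x, -y, -z); pixel columns grow to the right and rows downward; lengths in mm; the calibration is good to about 2 mm. A picture is of the moment at which its call begins. There is no depth.
- env.job_done(): hands the job in; it is judged then, once.
Trained networks look in a picture, given as the dict that the camera call returned (one of the last four; its "shot" number tells which), for a name from the list of things; names that differ only in an ending like _2 or _b are one class to them, and where a whole thing is asked for, a point or a joint stands for the part that bears it (a point fixed in the world has none). Each returns a list of dicts, best first, with "score" (0 to 1); they miss things now and then, are a little off and sometimes report something else, mostly with a low value. They report only what shows in the picture. A call takes as long as a camera call.
- eyes.cut_out(picture, name): "mask" (400x640 bool, what is visible of it) and "uv" ([column, row] in pixels, amid what is visible of it).
The state is a dict: "t": time; "joints": joint angles; "qvel": joint speeds; "tau": joint torques, N m; "eef_pos": TCP position; "tcp_rot": TCP orientation; "ft_force": force on the tool from outside, world axes, zero at the start; "moment": the same for the moment, N m; "opening": opening from 0.0 (shut) to 1.0 (fully open); "grip_force": force on a finger pad.
Only numpy, scipy, OpenCV 4.12 (cv2) and the standard library are available. Lean on these libraries where they do the work, as an engineer would, in place of code of your own. Each camera call takes 0.05 s, during which the arm holds its last target. There are 200 camera calls.

TASK

Mark a drill spot on the aluminium plate: take the spring-loaded centre punch out of its wooden stand, feel its point down through the open round hole of the steel angle bracket onto the plate, and press slowly and straight down until its hidden spring snaps, then ease off at once rather than driving it on hard against its stop. Do not lean on the bracket with the punch or set the punch off anywhere else. Then put the punch back upright and fully down in its own hole in the stand, and leave the things around where they are.

Things in the scene. Friction and masses are not known exactly. Their poses are not given: they have to be found in the camera images.
- punch: Spring-loaded centre punch, steel, about 125 mm long, under 180 g, upright in the stand. Origin: on its axis at the barrel's lower mouth; z runs up. Barrel 14 mm in diameter, 4 to 88 mm above the origin (11 mm at the mouth). A 4 mm thick point, tapering over its last 3 mm to a 1.2 mm tip, sticks out below the mouth by 19 to 24 mm: it was reground, how far must be felt.
- punch_cap (a point): Top centre of the punch's cap, on the axis, 105 mm above the barrel's mouth. The cap is 16 mm in diameter and 17 mm high. The punch weighs about 1.5 N; hold it by the barrel below the cap.
- punch_plunger (a joint): How far the point is pushed into the barrel, 0 to 0.0102 m (hard stop); past 0.0094 m it has snapped. Noisy: feel it instead. It yields above 6 N, then the push rises by 0.8 N per mm, faster after 5 mm, to about 17 N at 8 mm; then it snaps: the punch drops 1 to 2 mm onto the stop, the push falls by 4 N or more. Press at 10 mm/s or less: once snapped, over 25 N on the plate spoils the mark.
- plate: Aluminium plate, 150 x 110 x 6 mm, screwed down on a dark steel bench block; both fixed to the bench. Origin: centre of the block's underside, on the table; x along the 150 mm side. The plate's upper face is 26 mm above the origin.
- bracket: Steel angle bracket, 40 x 40 x 6 mm section, 64 mm long, lying with one leg on the plate and held there by a bolt with a hexagon head and washer in its slot; it does not move. Origin: centre of the underside of the lying leg (40 mm along x, 64 mm along y). The upright leg stands along the -x edge and ends 40 mm above the plate.
- bracket_hole (a point): Centre of the bracket's open round hole (7 mm diameter, straight through the 6 mm leg, 16 mm to the +y side of the bracket's middle, 17.5 mm from the inner face of the upright leg), at the upper face of the lying leg, 6 mm above the plate's upper face. The other opening is the slot with the bolt head (7 mm high) in it.
- stand: Wooden tool stand, 56 mm along x, 120 mm along y, 56 mm high, fixed to the table; origin: centre of its underside. The punch's hole is the wide one near the +y end; the four short drill bits towards the -y end stick out up to 10 mm.
- stand_hole (a point): Centre of the mouth of the punch's hole in the stand, at its upper face 56 mm above the table: 17 mm in diameter, 30 mm deep to a ledge on which the mouth of the punch's barrel rests (a narrower 8 mm hole below takes the point). Fully down, the punch's origin lies 30 mm below this point.
- beaker: Bystander: clear plastic beaker, 68 mm wide, 85 mm high; origin at the centre of its underside.
- tape: Bystander: roll of clear tape lying flat, 92 mm wide, 48 mm high; origin at the centre of its underside.
- dropper: Bystander: small white dropper bottle, 32 mm wide, 75 mm high; origin at the centre of its underside.
- bowl: Bystander: pale paper-pulp bowl, 120 mm wide, 45 mm high; origin at the centre of its underside.

How it is judged (in metres and radians):
On the way:
1. the punch stands upright in the bracket's round hole with its point on the plate, and its spring snaps (value of joint punch_plunger above 0.0094 m and contact force between punch and plate above 1.5 N and horizontal distance between punch and bracket_hole below 0.004 m and angle between punch's own z axis and vertical below 0.1 rad), for 0.02 s.
At the end, for the whole second after the job is handed in: The punch has been snapped on the plate through the round hole and now stands in its hole in the stand: within 4 mm of the hole's axis, fully down to within 3 mm, upright within 0.15 rad, at rest and released; nothing else moved (horizontal distance between punch and stand_hole below 0.004 m and z of punch in the frame of stand_hole below -0.027 m and angle between punch's own z axis and vertical below 0.15 rad and linear speed of punch below 0.02 m/s and contact force between the fingers and punch below 0.1 N); the robot touches nothing.
It fails at once if once snapped, the punch is driven on against its stop with more than 25 N on the plate (value of joint punch_plunger above 0.0094 m and contact force between punch and plate above 25 N).
It fails at once if more than 12 N between the punch and the bracket (contact force between punch and bracket above 12 N).
It fails at once if the punch goes off more than 6 mm from the middle of the bracket's round hole (value of joint punch_plunger above 0.0094 m and horizontal distance between punch and bracket_hole above 0.006 m).
It fails at once if a bystander is moved by more than 20 mm (distance of any of beaker, tape, dropper, bowl from where it was at the start of the episode above 0.02 m).
It also fails if it takes over 70 s, if anything falls off the work surface, if the arm or the gripper's body presses on something with over 40 N, if the wrist force passes 120 N, or if a joint passes its speed limit or range.

## Working session

There is one attempt and no reset: what is moved stays moved. The work goes in short steps, Python scripts to look and compute and a tool call to move; the robot and the scene stay as the last step left them, time stands still between calls to the robot, and variables do not carry over. Pictures are saved under pics/ and viewed, at most 10 in all, crops included, and the job is handed in when it is done.

Besides the shell and the picture viewer there is one more tool, called after "Emit:" as name(argument=value, ...), one argument or row to a line, values as JSON. move_arm: Moves the arm, as the interface text tells. Its arguments: {"type":"object","properties":{"plan":{"type":"array","items":{"type":"array"}}},"required":["plan"]}

```bash
mkdir -p pics; ls; cat > h.py <<'E'
import numpy as np, cv2
from cell import readout, eyes, env
def cam(n): return eyes.read_camera(n)
def proj(c,P):
    P=np.atleast_2d(np.array(P,float)); E=np.linalg.inv(c["extrinsics"])
    q=P@E[:3,:3].T+E[:3,3]; q=q*[1,-1,-1]; u=q@np.array(c["K"]).T; return u[:,:2]/u[:,2:]
def at_z(c,uv,z):
    d=np.linalg.inv(c["K"])@[uv[0],uv[1],1]; d=np.array(c["extrinsics"])[:3,:3]@(d*[1,-1,-1])
    o=np.array(c["extrinsics"])[:3,3]; return o+d*(z-o[2])/d[2]
E
python3 - <<'E'
from h import *
print(readout.state())
for n in ("scene","top"):
    c=cam(n); cv2.imwrite(f"pics/{n}0.png",c["img"][:,:,::-1]); print(n,{k:v for k,v in c.items() if k!="img"})
    for t in ("punch","punch_cap","bracket","bracket_hole","stand","stand_hole","plate","beaker","tape","dropper","bowl"):
        try:
            r=eyes.cut_out(c,t); print(t,[(round(x["score"],2),np.round(x["uv"],1).tolist(),int(x["mask"].sum())) for x in r[:2]])
        except Exception as e: print(t,e)
E
```

```text
pics
{'t': 0.0, 'joints': array([-1.40857269e+00,  4.91550426e-01,  1.55946661e+00, -1.88777024e-05,
        1.09171920e+00, -1.05599832e-01]), 'qvel': array([-0.00067566, -0.00198484, -0.00154716,  0.00053161,  0.00146911,
       -0.00112793]), 'tau': array([ 1.37977477e-03, -6.12644434e+01, -2.58182305e+01,  6.92837290e-02,
        4.83730668e-02, -1.05333893e-04]), 'eef_pos': array([ 165.37133447, -602.45695868,  214.06152288]), 'tcp_rot': array([-3.14045368e+00, -1.03887732e-04,  2.67832121e-01]), 'ft_force': array([-0.78233044,  0.19999497, -0.17540766]), 'moment': array([ 0.00078791, -0.01700093,  0.01313002]), 'grip_force': 0.0, 'opening': 1.0037961612563215}
scene {'K': array([[407.57718768,   0.        , 317.89063559],
       [  0.        , 407.57718768, 201.82327051],
       [  0.        ,   0.        ,   1.        ]]), 'extrinsics': array([[ 8.03219219e-01, -3.64064140e-01,  4.71482967e-01,
         1.01271531e+03],
       [ 5.95673236e-01,  4.95551923e-01, -6.32140560e-01,
        -6.33889056e+02],
       [-3.50458166e-03,  7.88597232e-01,  6.14900093e-01,
         7.0598
[... 807 characters left out ...]
64791216e+02],
       [-9.99273919e-01,  3.36257980e-02,  1.79148048e-02,
         1.72088260e+01],
       [ 2.37788222e-02,  1.83030126e-01,  9.82819689e-01,
         1.19858228e+03],
       [ 0.00000000e+00,  0.00000000e+00,  0.00000000e+00,
         1.00000000e+00]]), 'shot': 2}
punch []
punch_cap [(0.58, [373.7, 215.0], 70)]
bracket [(0.9, [237.5, 228.4], 453)]
bracket_hole [(0.9, [239.5, 226.8], 406)]
stand [(0.68, [385.0, 214.5], 1009)]
stand_hole [(0.69, [383.0, 210.2], 1119)]
plate [(0.9, [238.9, 238.0], 2102)]
beaker [(0.67, [315.4, 148.8], 694)]
tape [(0.92, [316.4, 278.5], 485)]
dropper [(0.52, [177.0, 155.8], 226)]
bowl [(0.89, [461.4, 162.6], 1456), (0.73, [384.7, 210.4], 1096)]
```

View pics/scene0.png

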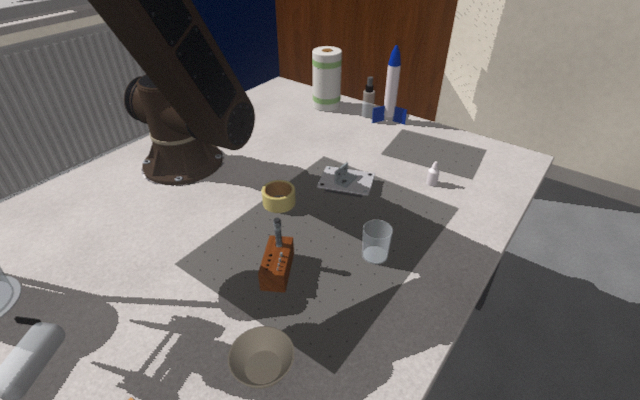

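View pics/top0.png

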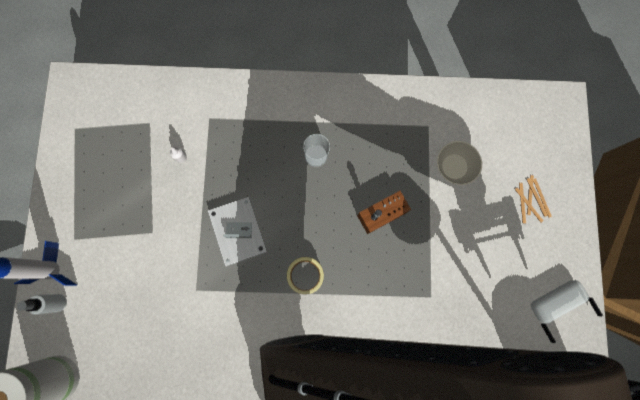

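The top view shows the stand at about (383,212), with the punch cap at (374,215). The plate and bracket are at about (238,228). The scene view shows the punch at (277,232) and the bracket at (344,178). Next I'll enlarge these areas.

```bash
python3 - <<'E'
from h import *
t=cv2.imread("pics/top0.png"); s=cv2.imread("pics/scene0.png")
def cr(i,x,y,w,h):
    o=cv2.resize(i[y:y+h,x:x+w],(400,300),interpolation=cv2.INTER_CUBIC)
    return cv2.convertScaleAbs(o,alpha=1.3,beta=10)
a=np.vstack([np.hstack([cr(t,344,185,80,60),cr(t,198,187,88,66)]),np.hstack([cr(s,230,210,112,84),cr(s,306,150,80,60)])])
cv2.imwrite("pics/crop1.png",a)
E
```

```text
(no output)
```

View pics/crop1.png

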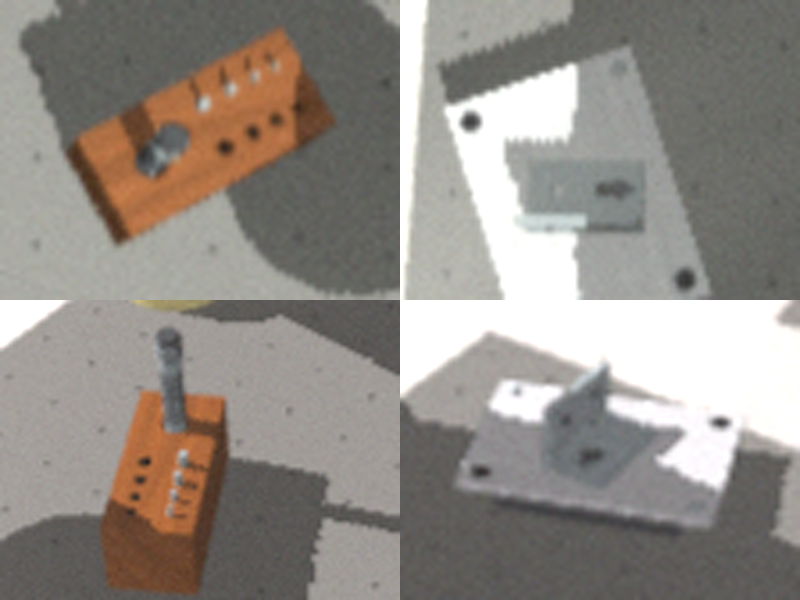

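The crops show the stand's outline clearly, and the punch axis runs from its hole at top px (374,217) to its cap at (378.5,212.5). The bracket's round hole is a faint bright spot at top px (232.5,228.8), with the bolt to its right. I'll fit models to these by edges and silhouette.

```bash
cat > fit.py <<'E'
from h import *
from scipy.optimize import minimize, differential_evolution
from scipy.ndimage import map_coordinates
def W(p,P):
    c,s=np.cos(p[2]),np.sin(p[2]); P=np.array(P,float)
    return np.c_[p[0]+c*P[:,0]-s*P[:,1],p[1]+s*P[:,0]+c*P[:,1],P[:,2]]
def box(x0,x1,y0,y1,z0,z1): return [(x,y,z) for x in(x0,x1) for y in(y0,y1) for z in(z0,z1)]
def sil(c,p,P,S=4):
    h=cv2.convexHull((proj(c,W(p,P))*16*S+8*(S-1)).astype(np.int32)); m=np.zeros((400*S,640*S),np.uint8)
    cv2.fillPoly(m,[h],255,shift=4); return cv2.resize(m,(640,400),interpolation=cv2.INTER_AREA)/255.
def segs(p,L,c,n=40):
    out=[]
    for a,b in L:
        q=proj(c,W(p,np.linspace(a,b,n))); d=q[-1]-q[0]; out.append((q,np.array([-d[1],d[0]])/np.linalg.norm(d)))
    return out
def edge(c,p,L,g):
    v=0
    for q,n in segs(p,L,c):
        v+=np.abs(sum(map_coordinates(g[k],[q[:,1],q[:,0]],order=1,mode='nearest')*n[k] for k in(0,1))).clip(0,25).mean()
    return v
def grads(c,s=0.8):
    g=cv2.GaussianBlur(cv2.cvtColor(c["img"],cv2.COLOR_RGB2GRAY).astype(np.float32),(0,0),s)
    return cv2.Sobel(g,cv2.CV_32F,1,0)/8,cv2.Sobel(g,cv2.CV_32F,0,1)/8
def rect(x0,x1,y0,y1,z):
    q=[(x0,y0,z),(x1,y0,z),(x1,y1,z),(x0,y1,z)]; return [(q[i],q[(i+1)%4]) for i in range(4)]
E
cat > f1.py <<'E'
from fit import *
C={n:cam(n) for n in("top","scene")}
for n,c in C.items():
    im=c["img"].astype(float); hsv=cv2.cvtColor(c["img"],cv2.COLOR_RGB2HSV)
    r=eyes.cut_out(c,"stand")[0]; near=cv2.dilate(r["mask"].astype(np.uint8),np.ones((15,15)))>0
    m=((hsv[...,1]>90)&near&((hsv[...,0]<18)|(hsv[...,0]>170))).astype(np.uint8); m=cv2.morphologyEx(m,cv2.MORPH_CLOSE,np.ones((5,5)))
    i0=at_z(c,r["uv"],28)
    if n=="scene": m[:240]=cv2.morphologyEx(m,cv2.MORPH_OPEN,np.ones((3,3)))[:240]
    B=box(-28,28,-60,60,0,56)
    res=differential_evolution(lambda p:np.abs(sil(c,p,B)-m).sum(),[(i0[0]-30,i0[0]+30),(i0[1]-30,i0[1]+30),(-.1,1.1)],seed=1,tol=1e-5,maxiter=60)
    print(n,"stand",res.x.round(2),res.fun,m.sum())
    g=grads(c)
    r=eyes.cut_out(c,"plate")[0]; i0=at_z(c,r["uv"],26)
    L=rect(-75,75,-55,55,26)
    res=differential_evolution(lambda p:-edge(c,p,L,g),[(i0[0]-30,i0[0]+30),(i0[1]-30,i0[1]+30),(-.1,.6)],seed=1,tol=1e-6,maxiter=150)
    print(n,"plate",res.x.round(2),res.fun)
    pl=res.x
    r=eyes.cut_out(c,"bracket")[0]; i0=at_z(c,r["uv"],32)
    L=[((20,-32,32),(20,32,32)),((-14,32,32),(20,32,32)),((-14,-32,32),(20,-32,32)),((-20,-32,66),(-20,32,66)),((-14,-32,66),(-14,32,66)),((-20,-32,26),(-20,32,26)) if n=="top" else ((-14,-32,32),(-14,32,32))]
    res=differential_evolution(lambda p:-edge(c,p,L,g),[(i0[0]-20,i0[0]+20),(i0[1]-20,i0[1]+20),(-.3,.4)],seed=1,tol=1e-6,maxiter=150)
    print(n,"bracket",res.x.round(2),res.fun,"hole",W(res.x,[(3.5,16,32)]).round(1))
for n,uv in(("bolt",(198+215/4.545,187+188/4.545)),("hole",(232.5,228.8))): print(n,at_z(C["top"],uv,32).round(1))
print("mouth",at_z(C["top"],(374,217),56).round(1),"cap",at_z(C["top"],(378.5,212.5),131).round(1))
print("scene mouth",at_z(C["scene"],(230+175/3.571,210+128/3.571),56).round(1),"cap",at_z(C["scene"],(230+168/3.571,210+36/3.571),131).round(1))
print("scene bolt",at_z(C["scene"],(344.4,181),34).round(1))
for b,z in(("beaker",42),("tape",24),("dropper",37),("bowl",22)):
    print(b,[at_z(c,eyes.cut_out(c,b)[0]["uv"],z)[:2].round(0) for c in C.values()])
E
python3 f1.py
```

```text
top stand [ 5.5211e+02 -1.7247e+02  5.3000e-01] 83.10588235294118 1111
top plate [4.9161e+02 2.0172e+02 3.7000e-01] -69.42164856046799
top bracket [4.9301e+02 2.0083e+02 3.0000e-02] -48.05666019601409 hole [[496.  216.9  32. ]]
scene stand [ 5.5055e+02 -1.7241e+02  5.3000e-01] 117.45882352941177 1514
scene plate [4.9479e+02 1.9603e+02 3.6000e-01] -55.79917411295786
scene bracket [ 4.9541e+02  1.9313e+02 -1.0000e-02] -69.14803620132935 hole [[499.1 209.1  32. ]]
bolt [497.7 179.1  32. ]
hole [495.5 211.4  32. ]
mouth [ 534.1 -144.9   56. ] cap [ 534.1 -144.8  131. ]
scene mouth [ 540.1 -149.2   56. ] cap [ 538.8 -147.   131. ]
scene bolt [500.9 180.   34. ]
beaker [array([710.,   6.]), array([700.,  11.])]
tape [array([366.,  56.]), array([380.,  32.])]
dropper [array([692., 356.]), array([692., 363.])]
bowl [array([ 698., -379.]), array([ 677., -366.])]
```

Both views agree on the stand at (551,-172), yaw 0.53, and the punch axis is near (536,-146.5). The bracket hole is near (497,211) and I'll refine it later. Now I'll move over the punch and turn to yaw 0.

Emit:
move_arm(
  plan=[
    [[0, 0, 5], [0.048, -0.034, 0], 1],
    [[0, 0, 10], [0.096, -0.068, 0], 1],
    [[0, 0, 15.35], [0.144, -0.102, 0], 1],
    [[0, 0, 15.35], [0.192, -0.136, 0], 1],
    [[0, 0, 15.35], [0.24, -0.17, 0], 1],
  ],
)

```text
t: 2.62
eef_pos: [352.8, -373.8, 214.9]
tcp_rot: [3.141, -0.0, -0.0]
ft_force: [-0.2, -0.6, 0.1]
opening: 1.002
grip_force: 0.0
```

Emit:
move_arm(
  plan=[
    [[0, 0, 0], [0.037, -0.046, 0], 1],
    [[0, 0, 0], [0.074, -0.092, 0], 1],
    [[0, 0, 0], [0.11, -0.137, 0], 1],
    [[0, 0, 0], [0.147, -0.183, 0], 1],
    [[0, 0, 0], [0.184, -0.229, 0], 1],
  ],
)

```text
t: 3.25
eef_pos: [537.0, -144.6, 214.8]
tcp_rot: [3.141, -0.001, -0.0]
ft_force: [1.1, -0.6, 0.3]
opening: 0.998
grip_force: 0.0
```

```bash
cat > look.py <<'E'
import sys
from fit import *
def pair(tag,boxes):
    o=[]
    for n,(x,y) in boxes.items():
        c=cam(n); im=cv2.cvtColor(c["img"],cv2.COLOR_RGB2BGR); cv2.imwrite(f"pics/raw_{tag}_{n}.png",im)
        i=im[y:y+100,x:x+80]; o.append(cv2.convertScaleAbs(cv2.resize(i,(400,500),interpolation=cv2.INTER_CUBIC),alpha=1.3,beta=10))
    cv2.imwrite(f"pics/{tag}.png",np.hstack(o))
E
python3 - <<'E'
from look import *
pair("above",{"top":(340,160),"scene":(240,180)}); s=readout.state(); print(s["t"],s["eef_pos"],s["ft_force"],s["tcp_rot"],s["joints"])
E
```

```text
3.35 [ 538.29546888 -142.46443476  214.56074297] [-0.78431278 -0.29980053  0.06632479] [-3.14127351e+00 -8.85136970e-04  4.45683404e-03] [-3.77661275e-01  3.93999296e-01  1.72846099e+00  7.35575027e-04
  1.01843020e+00  1.18829234e+00]
```

View pics/above.png

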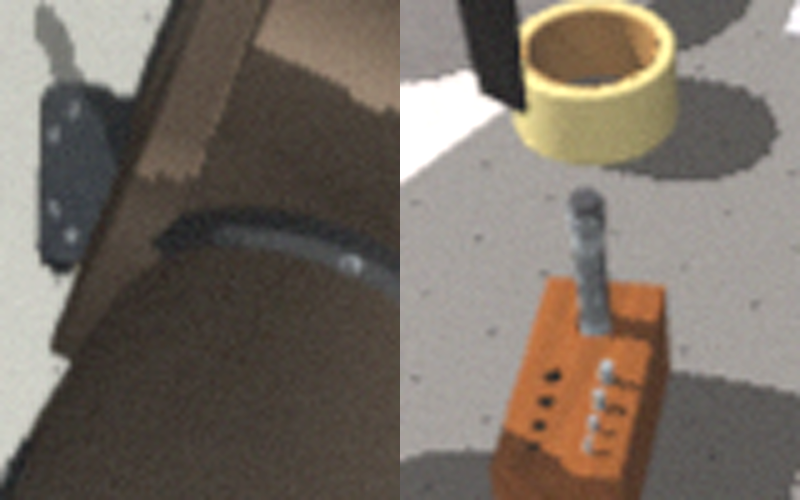

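The scene view shows the punch upright, cap top at about px (357,219), and the -y finger at (263,200). The arm hides it from above. I'll descend partway and check that the arm settles.

Emit:
move_arm(
  plan=[
    [[0, 0, 0], [0, 0, 0.03], 1],
    [[0, 0, 0], [0, 0, 0.06], 1],
    [[0, 0, 0], [0, 0, 0.06], 1],
    [[0, 0, 0], [0, 0, 0.06], 1],
  ],
)

```text
t: 3.85
eef_pos: [536.2, -146.8, 155.6]
tcp_rot: [3.141, -0.001, -0.001]
ft_force: [-0.6, -0.4, 0.4]
opening: 1.001
grip_force: 0.0
```

```bash
python3 - <<'E'
from look import *
for i in range(2):
    s=readout.state(); print(s["t"],s["eef_pos"].round(2),s["ft_force"],s["tcp_rot"].round(4)); c=cam("scene")
cv2.imwrite("pics/low.png",cv2.resize(c["img"][150:300,200:360,::-1],(640,600),interpolation=cv2.INTER_CUBIC))
p=s["eef_pos"]; print(proj(c,[p,p+[0,45,0],p-[0,45,0]]))
E
```

```text
3.85 [ 536.21 -146.82  155.65] [-0.55187992 -0.3913059   0.38143824] [ 3.1411e+00 -1.0000e-03 -5.0000e-04]
3.9 [ 536.32 -146.81  155.87] [-0.06404789  0.34735749  0.02077488] [ 3.1408e+00 -1.6000e-03 -4.0000e-04]
[[275.49524742 210.72100544]
 [288.98595508 200.33207837]
 [261.09335605 221.81161707]]
```

View pics/low.png

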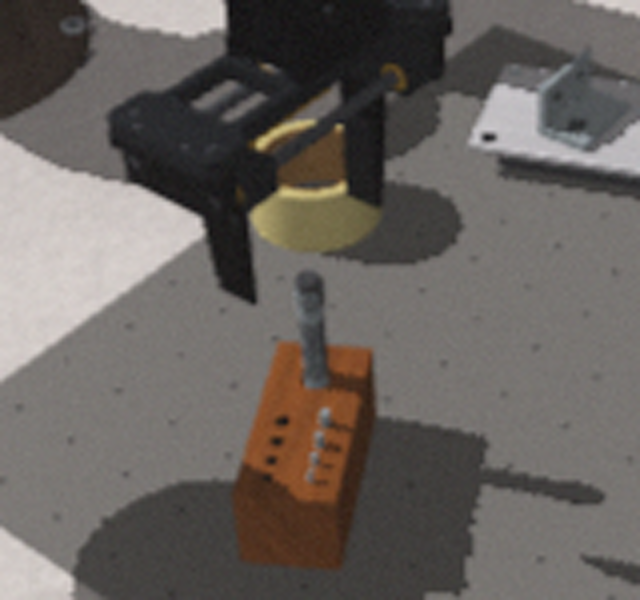

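The gripper straddles the punch: finger tips at px (259,224) and (291,200), with the cap between them at (277,219). Descending to grasp the barrel.

Emit:
move_arm(
  plan=[
    [[0, 0, 0], [0, 0, 0.03], 1],
    [[0, 0, 0], [0, 0, 0.06], 1],
    [[0, 0, 0], [0, 0, 0.082], 0.2],
    [[0, 0, 0], [0, 0, 0.082], -0.3],
    [[0, 0, 0], [0, 0, 0.082], -0.5],
  ],
)

```text
t: 4.58
eef_pos: [536.5, -146.6, 73.9]
tcp_rot: [3.141, -0.002, -0.0]
ft_force: [0.1, 0.7, 2.5]
opening: 0.744
grip_force: 0.0
```

Emit:
move_arm(
  plan=[
    [[0, 0, 0], [0, 0, 0], -0.6],
    [[0, 0, 0], [0, 0, 0], -0.65],
    [[0, 0, 0], [0, 0, 0], -0.7],
    [[0, 0, 0], [0, 0, 0], -0.75],
  ],
)

```text
t: 5.08
eef_pos: [535.9, -146.3, 72.7]
tcp_rot: [3.141, -0.0, -0.0]
ft_force: [-1.1, -0.5, -0.7]
opening: 0.321
grip_force: 0.0
```

Emit:
move_arm(
  plan=[
    [[0, 0, 0], [0, 0, 0], -0.8],
    [[0, 0, 0], [0, 0, 0], -0.9],
    [[0, 0, 0], [0, 0, 0], -1],
    [[0, 0, 0], [0, 0, 0], -1],
    [[0, 0, 0], [0, 0, 0], -1],
  ],
)

```text
t: 5.7
eef_pos: [535.9, -146.2, 72.6]
tcp_rot: [3.142, 0.0, 0.0]
ft_force: [0.0, 1.8, 0.2]
opening: 0.158
grip_force: 30.0
```

Grasped. Lifting straight up.

Emit:
move_arm(
  plan=[
    [[0, 0, 0], [0, 0, -0.01], -1],
    [[0, 0, 0], [0, 0, -0.035], -1],
    [[0, 0, 0], [0, 0, -0.07], -1],
    [[0, 0, 0], [0, 0, -0.1], -1],
    [[0, 0, 0], [0, 0, -0.1], -1],
  ],
)

```text
t: 6.32
eef_pos: [536.6, -146.7, 174.9]
tcp_rot: [3.14, -0.004, -0.0]
ft_force: [-0.4, -0.0, -2.3]
opening: 0.161
grip_force: 30.0
```

```bash
python3 - <<'E'
from look import *
for i in range(2):
    s=readout.state(); print(s["t"],s["eef_pos"].round(2),s["ft_force"].round(2),s["tcp_rot"].round(4),s["moment"].round(3)); c=cam("scene")
a=cv2.resize(c["img"][170:270,225:325,::-1],(600,600),interpolation=cv2.INTER_CUBIC)
cv2.imwrite("pics/lift.png",cv2.convertScaleAbs(a,alpha=1.4,beta=10))
p=s["eef_pos"]; print(proj(c,[p+[0,0,-46],p+[0,0,-46-21],p+[0,0,58]]))
E
```

```text
6.325 [ 536.65 -146.66  174.93] [-0.39 -0.05 -2.3 ] [ 3.1398e+00 -4.0000e-03 -1.0000e-04] [ 0.112  0.008 -0.017]
6.375 [ 535.99 -146.41  173.34] [-1.    0.36 -2.07] [ 3.1408e+00 -1.7000e-03 -1.0000e-04] [ 0.018 -0.022 -0.024]
[[276.3821498  220.71443878]
 [277.00987926 227.92984629]
 [272.9836867  181.65096045]]
```

View pics/lift.png

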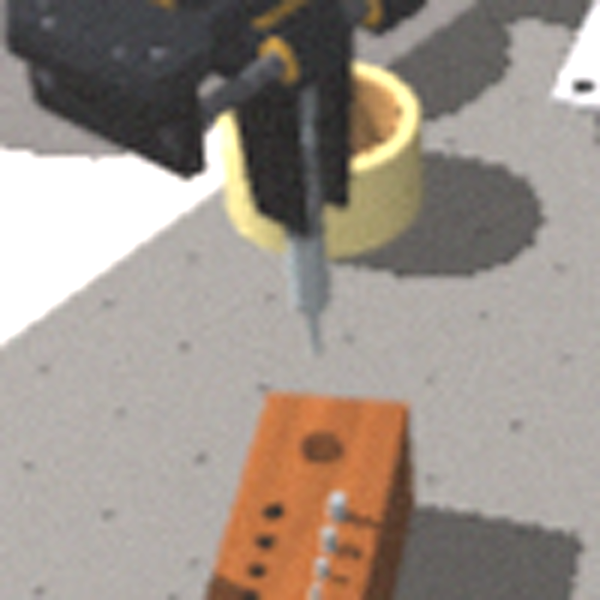

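The punch is held straight: mouth at px (277,221) and tip at (278,229), both within 1 px of the projection. The stand hole is at (278.7,244.7). Now I'll check the bracket fit with an overlay on the first pictures.

```bash
cat > f2.py <<'E'
from fit import *
K={n:cam(n) for n in("top","scene")}
for n in K: K[n]["img"]=cv2.cvtColor(cv2.imread(f"pics/{n}0.png"),cv2.COLOR_BGR2RGB)
print("standhole proj",proj(K["scene"],[(536,-146.4,56)]))
BL={"top":[((20,-32,32),(20,32,32)),((-14,32,32),(20,32,32)),((-14,-32,32),(20,-32,32)),((-20,-32,66),(-20,32,66)),((-14,-32,66),(-14,32,66)),((-20,-32,66),(-14,-32,66)),((-20,32,66),(-14,32,66))],
"scene":[((20,-32,32),(20,32,32)),((-14,-32,32),(20,-32,32)),((-20,-32,66),(-20,32,66)),((-14,-32,66),(-14,32,66)),((-14,-32,32),(-14,32,32)),((-20,-32,32),(-20,-32,66)),((-14,32,38),(-14,32,66))]}
PL=rect(-75,75,-55,55,26)
R={}
for n,c in K.items():
    g=grads(c,.7); f=lambda p,L:-edge(c,p,L,g)
    pl=min((minimize(f,(493+a,199+b,.36),args=(PL,),method="Nelder-Mead",options=dict(initial_simplex=np.array([493+a,199+b,.36])+np.r_[np.zeros((1,3)),np.diag([3,3,.03])])) for a in(-3,0,3) for b in(-4,0,4)),key=lambda r:r.fun)
    br=[minimize(f,(494+a,196+b,0.),args=(BL[n],),method="Nelder-Mead",options=dict(initial_simplex=np.array([494+a,196+b,0])+np.r_[np.zeros((1,3)),np.diag([3,3,.03])])) for a in(-4,0,4) for b in(-5,0,5)]
    br.sort(key=lambda r:r.fun); R[n]=br[0].x
    print(n,"plate",pl.x.round(2),round(pl.fun,1),"br",[(r.x.round(2).tolist(),round(r.fun,1)) for r in br[:5]])
o=[]
for n,c in K.items():
    x,y=(215,205) if n=="top" else (325,158); S=10
    b=cv2.convertScaleAbs(cv2.resize(c["img"][y:y+30,x:x+40,::-1],(400,300),interpolation=cv2.INTER_CUBIC),alpha=1.6,beta=-10); d=b.copy()
    p=R[n]
    T=lambda P:((proj(c,W(p,P))-[x,y]+.5)*S)
    for a,e in BL[n]: q=T([a,e]).astype(int); cv2.line(d,q[0].tolist(),q[1].tolist(),(0,255,0),1)
    q=T([(3.5+3.5*np.cos(t),16+3.5*np.sin(t),32) for t in np.linspace(0,6.3,20)]).astype(int); cv2.polylines(d,[q],True,(0,0,255),1)
    o.append(np.vstack([b,d]))
cv2.imwrite("pics/ov.png",np.hstack(o))
E
python3 f2.py
```

```text
standhole proj [[278.45075695 244.41086208]]
top plate [4.9179e+02 2.0175e+02 3.7000e-01] -72.3 br [([495.21, 192.33, -0.3], np.float64(-53.2)), ([504.28, 196.08, 0.1], np.float64(-51.5)), ([504.28, 196.08, 0.1], np.float64(-51.5)), ([499.26, 193.84, -0.01], np.float64(-47.8)), ([493.86, 193.86, 0.07], np.float64(-45.5))]
scene plate [4.947e+02 1.961e+02 3.600e-01] -58.0 br [([496.34, 192.16, -0.01], np.float64(-78.8)), ([496.34, 192.16, -0.01], np.float64(-78.8)), ([496.34, 192.16, -0.01], np.float64(-78.8)), ([496.34, 192.16, -0.01], np.float64(-78.8)), ([496.35, 192.15, -0.01], np.float64(-78.8))]
```

View pics/ov.png

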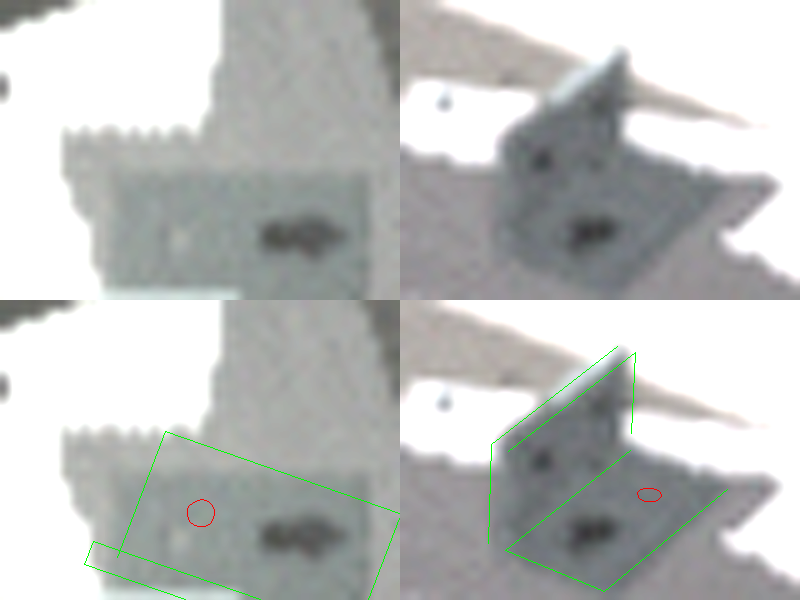

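The scene overlay fits the bracket to about 0.5–1 px. The top fit failed, but the raw top crop clearly shows the lying leg's +x edge from px (226.3,221.7) to (251.3,221.7), and the round hole as a faint bright spot at (232.5,228.5). I'll work out the hole from those points.

```bash
python3 - <<'E'
from fit import *
import pickle
t=cam("top"); s=cam("scene")
t["img"]=cv2.cvtColor(cv2.imread("pics/top0.png"),cv2.COLOR_BGR2RGB)
a,b=at_z(t,(226.3,221.7),32),at_z(t,(251.3,221.7),32); m=(a+b)/2; d=(a-b)/np.linalg.norm((a-b)[:2]); print(a,b,d)
yaw=np.arctan2(-d[0],d[1]); print("yaw",yaw,"centre",(m-20*np.array([d[1],-d[0],0])).round(1),"hole from edges",(m+16*d-16.5*np.array([d[1],-d[0],0])).round(1),"spot",at_z(t,(232.5,228.5),32).round(1),"spot if on plate",at_z(t,(232.5,228.5),26).round(1))
for n,p in(("scene",(496.34,192.16,-.01)),): print(W(p,[(3.5,16,32)]))
g=grads(t,.8)
from fit import *
L=[((20,-32,32),(20,32,32)),((-14,32,32),(20,32,32)),((-14,-32,32),(20,-32,32)),((-14,-32,66),(-14,32,66))]
p0=np.array([m[0]-20,m[1],yaw])
r=minimize(lambda p:-edge(t,p,L,g),p0,method="Nelder-Mead",options=dict(initial_simplex=p0+np.r_[np.zeros((1,3)),np.diag([1.5,1.5,.02])])); print(r.x,r.fun,W(r.x,[(3.5,16,32)]))
print(s["shot"],readout.state()["t"])
# stand re-check: top mouth/hole vs arm truth (536,-146.4)
print(proj(t,[(536,-146.4,56),(536,-146.4,131)]))
E
```

```text
[513.10211762 228.27515158  32.        ] [515.1899719 164.926097   32.       ] [-0.03294005  0.99945733  0.        ]
yaw 0.03294601355196013 centre [494.2 195.9  32. ] hole from edges [497.1 212.   32. ] spot [496.3 211.5  32. ] spot if on plate [496.9 212.5  26. ]
[[499.99982233 208.12420059  32.        ]]
[4.93113546e+02 2.00837760e+02 3.66377708e-02] -30.583807825588988 [[496.02512396 216.95522582  32.        ]]
14 6.625
[[374.60288363 216.28069352]
 [379.1834633  211.70820098]]
```

The top estimate corrected with the known punch position and the scene estimate agree on the hole at about (498.5, 209.3). Travelling there with the tip about 100 mm up.

Emit:
move_arm(
  plan=[
    [[0, 0, 0], [-0.003, -0.03, 0], -1],
    [[0, 0, 0], [-0.009, -0.085, 0], -1],
    [[0, 0, 0], [-0.015, -0.14, 0], -1],
    [[0, 0, 0], [-0.021, -0.195, 0], -1],
    [[0, 0, 0], [-0.026, -0.25, 0], -1],
  ],
)

```text
t: 7.25
eef_pos: [509.4, 105.3, 172.0]
tcp_rot: [3.141, 0.001, -0.0]
ft_force: [0.2, -1.2, -1.7]
opening: 0.159
grip_force: 30.0
```

Emit:
move_arm(
  plan=[
    [[0, 0, 0], [-0.006, -0.05, 0], -1],
    [[0, 0, 0], [-0.0115, -0.09, 0], -1],
    [[0, 0, 0], [-0.0115, -0.1057, 0.02], -1],
    [[0, 0, 0], [-0.0115, -0.1057, 0.045], -1],
    [[0, 0, 0], [-0.0115, -0.1057, 0.055], -1],
  ],
)

```text
t: 7.88
eef_pos: [497.7, 209.4, 115.9]
tcp_rot: [3.141, 0.003, 0.0]
ft_force: [-0.3, -0.4, -1.3]
opening: 0.16
grip_force: 30.0
```

```bash
cat > near.py <<'E'
from fit import *
import sys
for i in range(3):
    s=readout.state(); print(s["t"],s["eef_pos"].round(2),s["ft_force"].round(2),s["tcp_rot"].round(4),s["moment"].round(3)); c=cam("scene")
x,y=310,135
a=cv2.convertScaleAbs(cv2.resize(c["img"][y:y+60,x:x+70,::-1],(700,600),interpolation=cv2.INTER_CUBIC),alpha=1.6,beta=0)
cv2.imwrite(f"pics/{sys.argv[1]}.png",a)
p=s["eef_pos"]; print(((proj(c,[p+[0,0,-46.6],p+[0,0,-46.6-19],p+[0,0,-46.6-24],[p[0],p[1],32]])-[x,y]+.5)*10).round(0))
E
python3 near.py near1
```

```text
7.875 [497.69 209.4  115.9 ] [-0.35 -0.4  -1.26] [3.1407e+00 2.7000e-03 4.0000e-04] [ 0.028  0.009 -0.027]
7.925 [497.65 209.11 115.44] [ 0.25 -0.33 -2.63] [ 3.1406e+00  3.2000e-03 -2.0000e-04] [ 0.002  0.018 -0.017]
7.975 [498.01 209.1  116.51] [-0.56  0.56 -2.48] [ 3.1408e+00  2.3000e-03 -4.0000e-04] [0.002 0.027 0.036]
[[402. 312.]
 [399. 367.]
 [398. 381.]
 [396. 421.]]
```

View pics/near1.png

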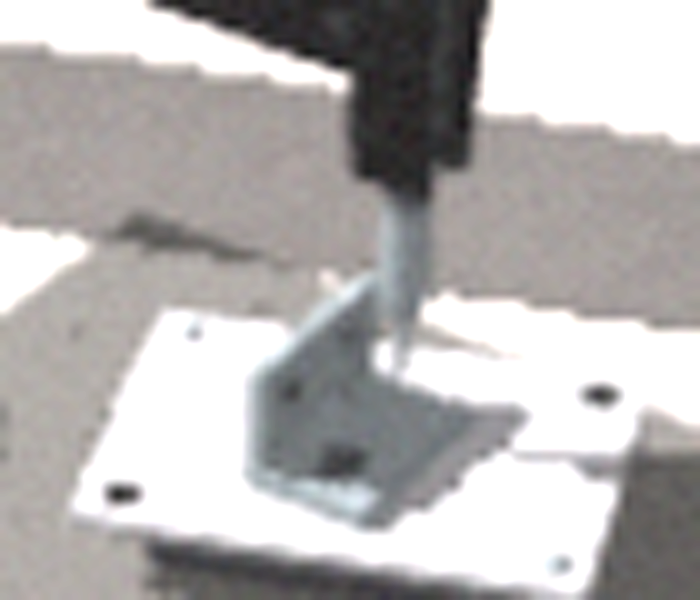

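The scene view shows the tip at crop (398,376), exactly on the projection, so this camera agrees with the arm. The bracket looks slightly further toward +y than the old fit: its lower corner, with the end face lit, is at (380,527). I'll refit with the bottom edges included.

```bash
cat > f3.py <<'E'
from fit import *
c=cam("scene"); x,y,S=310,135,10
L=[((20,-32,32),(20,32,32)),((-14,-32,32),(20,-32,32)),((20,-32,26),(20,32,26)),((-20,-32,26),(20,-32,26)),((20,-32,26),(20,-32,32)),((-20,-32,66),(-20,10,66)),((-14,-32,66),(-14,8,66)),((-20,-32,26),(-20,-32,66)),((-14,-32,32),(-14,-32,66)),((-14,-32,32),(-14,20,32))]
g=grads(c,.7)
def f(p): return -edge(c,p,L,g)
best=[]
for X in range(488,503,3):
    for Y in range(189,206,3):
        for w in(-.02,.04):
            p0=np.array([X,Y,w]); r=minimize(f,p0,method="Nelder-Mead",options=dict(initial_simplex=p0+np.r_[np.zeros((1,3)),np.diag([1.5,1.5,.02])])); best.append((r.fun,*r.x.round(2)))
best=sorted(set(best)); 
for b in best[:12:2]: print(np.round(b,2),W(b[1:],[(3.5,16,32)]).round(1))
pl=rect(-75,75,-55,55,26); p0=np.array([493,199,.36])
r=min((minimize(lambda p:-edge(c,p,pl,g),p0+[a,b,0],method="Nelder-Mead",options=dict(initial_simplex=p0+[a,b,0]+np.r_[np.zeros((1,3)),np.diag([2,2,.02])])) for a in(-3,0,3) for b in(-3,0,3)),key=lambda r:r.fun); print("plate",r.x,r.fun)
o=cv2.convertScaleAbs(cv2.resize(c["img"][y:y+60,x:x+70,::-1],(700,600),interpolation=cv2.INTER_CUBIC),alpha=1.0,beta=0)
for p,col in((best[0][1:],(0,255,0)),((494.2+1.2,195.9-1.5,.02),(0,0,255))):
    T=lambda P:((proj(c,W(p,P))-[x,y]+.5)*S).astype(int)
    for a,e in L: q=T([a,e]); cv2.line(o,q[0].tolist(),q[1].tolist(),col,1)
    cv2.polylines(o,[T([(3.5+3.5*np.cos(t),16+3.5*np.sin(t),32) for t in np.linspace(0,6.3,20)])],True,col,1)
cv2.imwrite("pics/ov2.png",o)
E
python3 f3.py
```

```text
[-1.5492e+02  5.0224e+02  1.9055e+02 -2.2000e-01] [[509.1 205.4  32. ]]
[-1.5492e+02  5.0224e+02  1.9055e+02 -2.2000e-01] [[509.1 205.4  32. ]]
[-1.5492e+02  5.0224e+02  1.9055e+02 -2.2000e-01] [[509.1 205.4  32. ]]
[-1.5492e+02  5.0224e+02  1.9055e+02 -2.2000e-01] [[509.1 205.4  32. ]]
[-1.5492e+02  5.0224e+02  1.9055e+02 -2.2000e-01] [[509.1 205.4  32. ]]
[-1.5492e+02  5.0224e+02  1.9055e+02 -2.2000e-01] [[509.1 205.4  32. ]]
plate [4.93338421e+02 1.98996686e+02 3.53701255e-01] -80.65598867944126
```

View pics/ov2.png

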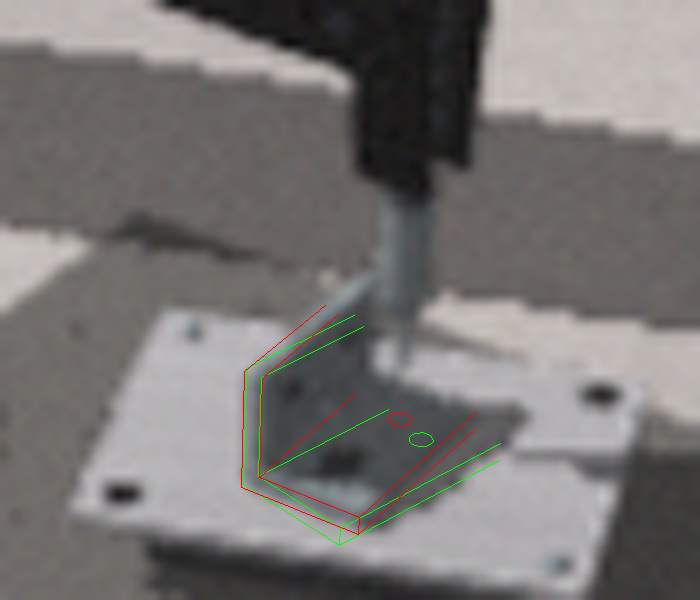

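The red model is close but about 1 px left of the true outline (lower corner at (383,527), left edge at 250). Next I'll do a bounded outline-only fit and a top-camera bias check on the now empty stand hole.

```bash
cat > f4.py <<'E'
from fit import *
c=cam("scene"); g=grads(c,.7)
L=[((-20,-32,26),(-20,-32,66)),((-20,-32,26),(20,-32,26)),((20,-32,26),(20,6,26)),((-20,-32,66),(-20,6,66))]
def e2(p):
    return -np.mean([np.abs(sum(map_coordinates(g[k],[q[:,1],q[:,0]],order=1)*n[k] for k in(0,1))).clip(0,30).mean() for q,n in segs(p,L,c)])
for w in(-.04,-.02,0,.02,.04):
    rs=[minimize(lambda p:e2((p[0],p[1],w)),(X,Y),method="Nelder-Mead",options=dict(initial_simplex=[(X,Y),(X+1.5,Y),(X,Y+1.5)])) for X in(492,495,498,501) for Y in(191,194,197,200)]
    rs.sort(key=lambda r:r.fun); r=rs[0]; print(w,r.x.round(1),round(r.fun,2),W((*r.x,w),[(3.5,16,32)]).round(1)[0], [(k.x.round(1).tolist(),round(k.fun,2)) for k in rs[1:] if np.linalg.norm(k.x-r.x)>1][:1])
t=cam("top"); gr=cv2.cvtColor(t["img"],cv2.COLOR_RGB2HSV)[...,2].astype(float)
print("top around stand hole"); u=proj(t,[(536,-146.4,56)])[0]; print(u); x,y=int(u[0])-6,int(u[1])-6; print(gr[y:y+13,x:x+13].astype(int),x,y)
i=cv2.imread("pics/top0.png")[...,1]; print("hole0"); print(i[222:236,226:242])
i=c["img"][...,1]; u=proj(c,[(536,-146.4,56)])[0]; print(u); x,y=int(u[0])-6,int(u[1])-5; print(i[y:y+11,x:x+13],x,y)
E
python3 f4.py
```

```text
-0.04 [501.1 194.2] -23.18 [505.3 210.1  32. ] []
-0.02 [500.8 194.3] -23.09 [504.6 210.2  32. ] []
0 [500.5 194.2] -22.96 [504.  210.2  32. ] []
0.02 [500.1 194.4] -22.8 [503.2 210.5  32. ] []
0.04 [499.8 194.2] -22.62 [502.6 210.4  32. ] []
top around stand hole
[374.60288363 216.28069352]
[[147 147 149 147 150 151 159 157 156 155 158 154 152]
 [149 148 150 156 156 157 154 157 149 147 147 144 143]
 [151 149 157 154 157 156 153 146 144 143 141 144 142]
 [155 157 155 155 155 149 143 138 139 139 140 142 143]
 [152 151 143 134 111 104  99 102 120 135 143 144 149]
 [145 140 133 107  76  73  64  67  83 110 144 150 153]
 [144 137 127  93  79  74  70  64  62  87 143 154 155]
 [137 137 127  82  63  69  78  70  61  85 142 158 156]
 [142 145 134  88  63  62  73  74  61 102 151 159 157]
 [143 144 140 121  94  72  77  74  82 127 153 154 155]
 [150 150 154 150 138 121 109 114 133 146 153 156 152]
 [154 155 157 163 159 151 147 144 154 152 154 150 145]
 [159 163 161 163 162 159 155 149 146 149 148 145 145]] 368 210
hole0
[[109 113 110 110 108 112 110 106 106 107 109 109 107 111 107 106]
 [109 108 
[... 660 characters left out ...]
 [120 110 111 108 111 109 104 105 109 106 108 104 105 100 101 103]
 [148 146 143 144 142 141 143 143 140 137 142 141 134 106 101 102]
 [163 161 157 161 159 159 156 159 160 159 159 158 149 107 101  97]]
[278.45075695 244.41086208]
[[71 71 74 71 77 80 79 73 69 70 68 68 69]
 [67 71 75 77 78 75 72 72 70 66 68 70 71]
 [70 72 76 79 82 73 65 69 73 68 71 69 70]
 [68 72 73 75 65 53 55 55 54 68 64 69 70]
 [69 75 68 56 48 40 46 45 46 54 63 70 74]
 [72 77 71 48 42 42 50 47 48 44 64 72 74]
 [74 75 70 54 37 41 46 47 48 44 63 75 76]
 [74 76 78 65 51 44 46 48 52 59 68 75 78]
 [73 77 74 76 67 63 61 63 62 67 72 76 71]
 [74 75 74 75 74 70 72 67 65 70 75 74 76]
 [74 80 75 73 69 69 69 66 71 71 74 72 76]] 272 239
```

Combining the estimates, the direct top sighting of the hole carries most weight, giving about (499, 210.7). I'll shift there and feel downwards in small steps. Contact with the leg should come at TCP z 98–103, and with the plate at 92–97.

Emit:
move_arm(
  plan=[
    [[0, 0, 0], [0.0012, -0.0015, 0.005], -1],
    [[0, 0, 0], [0.0012, -0.0015, 0.009], -1],
    [[0, 0, 0], [0.0012, -0.0015, 0.012], -1],
    [[0, 0, 0], [0.0012, -0.0015, 0.013], -1],
    [[0, 0, 0], [0.0012, -0.0015, 0.013], -1],
  ],
)

```text
t: 8.8
eef_pos: [499.6, 210.9, 104.5]
tcp_rot: [3.141, 0.0, -0.0]
ft_force: [-1.2, 0.9, -1.9]
opening: 0.159
grip_force: 30.0
```

Emit:
move_arm(
  plan=[
    [[0, 0, 0], [0, 0, 0.001], -1],
    [[0, 0, 0], [0, 0, 0.002], -1],
    [[0, 0, 0], [0, 0, 0.003], -1],
    [[0, 0, 0], [0, 0, 0.003], -1],
  ],
)

```text
t: 9.3
eef_pos: [499.6, 210.9, 101.5]
tcp_rot: [3.141, 0.0, -0.0]
ft_force: [0.4, -0.0, -1.2]
opening: 0.157
grip_force: 30.0
```

```bash
cat > st.py <<'E'
from h import *
s=readout.state(); print(s["t"],s["eef_pos"].round(2),s["ft_force"].round(2),s["tcp_rot"].round(4),s["moment"].round(3))
E
python3 st.py
```

```text
9.3 [499.6  210.87 101.51] [ 0.44 -0.02 -1.24] [ 3.1415e+00  1.0000e-04 -1.0000e-04] [-0.007  0.106 -0.031]
```

Emit:
move_arm(
  plan=[
    [[0, 0, 0], [0, 0, 0.001], -1],
    [[0, 0, 0], [0, 0, 0.002], -1],
    [[0, 0, 0], [0, 0, 0.002], -1],
  ],
)

```text
t: 9.68
eef_pos: [499.6, 210.9, 99.5]
tcp_rot: [3.141, 0.0, -0.0]
ft_force: [0.1, 0.2, -1.3]
opening: 0.159
grip_force: 30.0
```

Emit:
move_arm(
  plan=[
    [[0, 0, 0], [0, 0, 0.001], -1],
    [[0, 0, 0], [0, 0, 0.002], -1],
    [[0, 0, 0], [0, 0, 0.002], -1],
  ],
)

```text
t: 10.05
eef_pos: [499.6, 210.9, 97.5]
tcp_rot: [3.141, 0.0, -0.0]
ft_force: [0.3, 0.2, -2.6]
opening: 0.159
grip_force: 30.0
```

Emit:
move_arm(
  plan=[
    [[0, 0, 0], [0, 0, 0.0005], -1],
    [[0, 0, 0], [0, 0, 0.001], -1],
    [[0, 0, 0], [0, 0, 0.001], -1],
  ],
)

```text
t: 10.42
eef_pos: [499.6, 210.9, 96.6]
tcp_rot: [3.141, 0.0, -0.0]
ft_force: [0.7, -1.1, -1.9]
opening: 0.157
grip_force: 30.0
```

Emit:
move_arm(
  plan=[
    [[0, 0, 0], [0, 0, 0.0005], -1],
    [[0, 0, 0], [0, 0, 0.001], -1],
    [[0, 0, 0], [0, 0, 0.001], -1],
  ],
)

```text
t: 10.8
eef_pos: [499.6, 210.9, 95.6]
tcp_rot: [3.142, -0.0, -0.0]
ft_force: [-0.5, -0.6, -1.2]
opening: 0.16
grip_force: 30.0
```

The tip is already below the leg's upper face without contact, so it is in the hole. Continuing.

Emit:
move_arm(
  plan=[
    [[0, 0, 0], [0, 0, 0.0005], -1],
    [[0, 0, 0], [0, 0, 0.001], -1],
    [[0, 0, 0], [0, 0, 0.0015], -1],
    [[0, 0, 0], [0, 0, 0.0015], -1],
  ],
)

```text
t: 11.3
eef_pos: [499.8, 211.0, 94.4]
tcp_rot: [-3.141, -0.001, -0.0]
ft_force: [0.1, -0.4, 4.0]
opening: 0.162
grip_force: 30.0
```

```bash
python3 st.py
```

```text
11.3 [499.85 210.95  94.36] [ 0.07 -0.39  3.98] [-3.1415e+00 -7.0000e-04 -1.0000e-04] [-0.019  0.088  0.035]
```

The point has touched at TCP z about 94.4, which gives a point length of about 21.8 mm, so it is on the plate, with almost no side force. Now I'll press slowly.

Emit:
move_arm(
  plan=[
    [[0, 0, 0], [0, 0, 0.001], -1],
    [[0, 0, 0], [0, 0, 0.002], -1],
    [[0, 0, 0], [0, 0, 0.003], -1],
    [[0, 0, 0], [0, 0, 0.0035], -1],
    [[0, 0, 0], [0, 0, 0.004], -1],
  ],
)

```text
t: 11.92
eef_pos: [500.0, 211.0, 90.4]
tcp_rot: [-3.141, -0.001, -0.0]
ft_force: [-0.3, 0.9, 7.6]
opening: 0.158
grip_force: 30.0
```

```bash
python3 st.py
```

```text
11.925 [499.97 210.99  90.43] [-0.25  0.85  7.61] [-3.1414e+00 -1.0000e-03 -1.0000e-04] [0.045 0.042 0.036]
```

Emit:
move_arm(
  plan=[
    [[0, 0, 0], [0, 0, 0.0005], -1],
    [[0, 0, 0], [0, 0, 0.001], -1],
    [[0, 0, 0], [0, 0, 0.0015], -1],
    [[0, 0, 0], [0, 0, 0.002], -1],
    [[0, 0, 0], [0, 0, 0.0025], -1],
  ],
)

```text
t: 12.55
eef_pos: [500.1, 211.0, 88.1]
tcp_rot: [-3.141, -0.001, -0.0]
ft_force: [0.9, -0.1, 9.9]
opening: 0.161
grip_force: 29.9
```

Emit:
move_arm(
  plan=[
    [[0, 0, 0], [0, 0, 0.0003], -1],
    [[0, 0, 0], [0, 0, 0.0006], -1],
  ],
)

```text
t: 12.8
eef_pos: [500.2, 211.0, 87.6]
tcp_rot: [-3.141, -0.002, -0.0]
ft_force: [-0.1, 0.1, 9.9]
opening: 0.155
grip_force: 29.9
```

Emit:
move_arm(
  plan=[
    [[0, 0, 0], [0, 0, 0.0003], -1],
    [[0, 0, 0], [0, 0, 0.0006], -1],
  ],
)

```text
t: 13.05
eef_pos: [500.3, 211.1, 87.1]
tcp_rot: [-3.141, -0.002, -0.0]
ft_force: [0.4, -0.1, 11.6]
opening: 0.158
grip_force: 29.9
```

Emit:
move_arm(
  plan=[
    [[0, 0, 0], [0, 0, 0.0003], -1],
    [[0, 0, 0], [0, 0, 0.0005], -1],
  ],
)

```text
t: 13.3
eef_pos: [500.3, 211.1, 86.7]
tcp_rot: [-3.141, -0.002, -0.0]
ft_force: [-0.3, -0.5, 11.2]
opening: 0.164
grip_force: 29.9
```

Emit:
move_arm(
  plan=[
    [[0, 0, 0], [0, 0, 0.0003], -1],
    [[0, 0, 0], [0, 0, 0.0005], -1],
  ],
)

```text
t: 13.55
eef_pos: [500.4, 211.1, 86.3]
tcp_rot: [-3.141, -0.002, -0.0]
ft_force: [-0.9, 0.6, 13.2]
opening: 0.156
grip_force: 29.9
```

Emit:
move_arm(
  plan=[
    [[0, 0, 0], [0, 0, 0.0003], -1],
    [[0, 0, 0], [0, 0, 0.0005], -1],
  ],
)

```text
t: 13.8
eef_pos: [500.5, 211.1, 85.9]
tcp_rot: [-3.141, -0.003, -0.0]
ft_force: [-1.5, -0.4, 14.2]
opening: 0.162
grip_force: 29.9
```

Emit:
move_arm(
  plan=[
    [[0, 0, 0], [0, 0, 0.0003], -1],
    [[0, 0, 0], [0, 0, 0.0003], -1],
  ],
)

```text
t: 14.05
eef_pos: [500.5, 211.1, 85.7]
tcp_rot: [-3.141, -0.003, -0.0]
ft_force: [-0.0, 0.2, 14.2]
opening: 0.158
grip_force: 29.9
```

Emit:
move_arm(
  plan=[
    [[0, 0, 0], [0, 0, 0.0003], -1],
    [[0, 0, 0], [0, 0, 0.0003], -1],
  ],
)

```text
t: 14.3
eef_pos: [500.6, 211.1, 85.4]
tcp_rot: [-3.141, -0.003, -0.0]
ft_force: [-1.0, -0.8, 14.2]
opening: 0.157
grip_force: 29.9
```

Emit:
move_arm(
  plan=[
    [[0, 0, 0], [0, 0, 0.0003], -1],
    [[0, 0, 0], [0, 0, 0.0003], -1],
  ],
)

```text
t: 14.55
eef_pos: [500.6, 211.2, 85.2]
tcp_rot: [-3.141, -0.003, -0.0]
ft_force: [-0.1, -0.4, 15.6]
opening: 0.158
grip_force: 29.9
```

```bash
python3 st.py
```

```text
14.55 [500.61 211.15  85.18] [-0.12 -0.38 15.59] [-3.1409e+00 -2.9000e-03 -1.0000e-04] [-0.036  0.097 -0.   ]
```

Emit:
move_arm(
  plan=[
    [[0, 0, 0], [0, 0, 0.0003], -1],
    [[0, 0, 0], [0, 0, 0.0003], -1],
  ],
)

```text
t: 14.8
eef_pos: [500.6, 211.2, 84.9]
tcp_rot: [-3.141, -0.003, -0.0]
ft_force: [-0.1, -0.8, 15.0]
opening: 0.161
grip_force: 29.9
```

Emit:
move_arm(
  plan=[
    [[0, 0, 0], [0, 0, 0.0003], -1],
    [[0, 0, 0], [0, 0, 0.0003], -1],
  ],
)

```text
t: 15.05
eef_pos: [500.6, 211.2, 84.6]
tcp_rot: [-3.141, -0.003, -0.0]
ft_force: [-0.1, -0.2, 14.0]
opening: 0.159
grip_force: 29.9
```

```bash
python3 - <<'E'
from h import *
F=[];P=[]
for i in range(8):
    s=readout.state(); F.append(s["ft_force"]);P.append(s["eef_pos"]); c=cam("scene")
print(np.round(F,1).tolist()); print(np.mean(P,0),np.mean(F,0),s["t"])
cv2.imwrite("pics/press_raw.png",c["img"][:,:,::-1])
p=np.mean(P,0); print(proj(c,[p,p+[0,0,-46.6],p+[0,0,-42]]))
u=proj(c,[p+[0,0,-46.6]])[0]; x,y=int(u[0])-7,int(u[1])-10
print(x,y); print(c["img"][y:y+24,x:x+15,1])
n=cv2.imread("pics/near1.png")
E
```

```text
[[-0.1, -0.2, 14.0], [-0.9, -0.1, 15.2], [-0.2, 0.3, 15.8], [-0.5, 0.4, 14.8], [-0.0, -0.7, 14.8], [-0.4, -0.1, 14.8], [-0.3, -1.4, 14.5], [0.1, -0.8, 14.9]]
[500.621014   211.16243427  84.57753602] [-0.28706442 -0.31575671 14.84689768] 15.4
[[351.06330347 161.28175319]
 [350.31820711 174.88565553]
 [350.3901525  173.57208302]]
343 164
[[138 155 131  87 105 115  80  53  47  40  66 140 134  99 105]
 [139 118  88  74  95 120  93  63  63  61 110 170 172 163 163]
 [107  79  71  74  84 115 108  83  80  74 126 177 191 187 188]
 [ 78  73  64  69  83 112 116  90  83  76 114 159 186 191 189]
 [ 72  59  57  67  75 109 112  90  82  78 102 125 147 170 182]
 [ 73  56  61  67 114 131 111  88  79  76 108 115 110 127 140]
 [ 73  73  72  73 127 137 111  85  81  78 137 162 174 163 148]
 [ 72  73  70  70 125 138 106  85  82  88 153 180 189 178 174]
 [ 68  74  70  72 100 101  94  88  83  88 149 178 178 175 178]
 [ 76  72  70  76  78  77  76  83  80  90 151 177 179 180 178]
 [ 70  69  72  79  77  76  79  79  80  79 111 149 142 164 179]
 [ 77  70  74  80  75  74  75  76  75  76  81  98  97 107 127]
 [ 78  79  79  80  78  73  76  76  75  78  76  80  77  81  85]
 [ 74  80  76  81  81  75  78  81  77  77  77  81  77  79  87]
 [ 76  77  79  80  77  80  80  80  78  83  80  80  75  83  90]
 [ 64  67  71  72  75  76  80  78  80  77  74  78  86  88  95]
 [ 50  51  45  57  74  80  79  80  80  76  77  90  93  93  95]
 [ 36  44  45  66  77  79  77  76  79  81  89  94  95  95 136]
 [ 54  57  64  75  75  81  77  74  76  90  93  94  91 136 170]
 [114  98 113 103  80  74  75  78  88  93  96  90  95 152 178]
 [142 134 143 136 113  85  77  84  92  91  92 131 151 169 172]
 [123 136 144 132 102  85  83  92  89  88 133 166 173 174 175]
 [115 116 116  97  83  88  92 130 153 152 164 171 169 173 175]
 [159 151 124  94  89  94 128 163 177 173 174 172 174 173 177]]
```

The push is steady at about 16.4 N, with no clear snap yet. I'll use the last view to check whether the punch has slipped in the grip.

```bash
python3 - <<'E'
from h import *
i=cv2.imread("pics/press_raw.png")[130:190,330:370]
a=cv2.convertScaleAbs(cv2.resize(i,(400,600),interpolation=cv2.INTER_CUBIC),alpha=1.6)
b=cv2.imread("pics/near1.png")[:,200:600]   # px 330..370, rows 135..195
cv2.imwrite("pics/press.png",np.hstack([b,a]))
E
```

```text
(no output)
```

View pics/press.png

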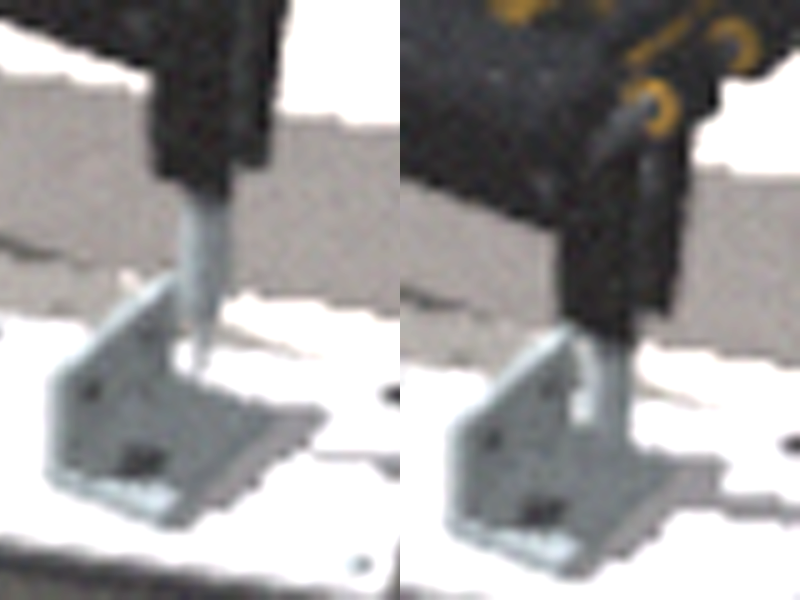

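The fingers' lower end is at (600,335), and the barrel runs down to about row 450 against the leg. So any slip is small at most, and I'll keep pressing in small steps.

Emit:
move_arm(
  plan=[
    [[0, 0, 0], [0, 0, 0.0003], -1],
    [[0, 0, 0], [0, 0, 0.0005], -1],
    [[0, 0, 0], [0, 0, 0.0005], -1],
  ],
)

```text
t: 15.82
eef_pos: [500.1, 211.0, 83.5]
tcp_rot: [-3.141, -0.002, -0.0]
ft_force: [-0.6, -0.0, 7.7]
opening: 0.156
grip_force: 30.0
```

It snapped: the push dropped by about 7 N and the punch dropped about 1 mm. A tiny nudge, well below 25 N, will confirm it sits on the stop.

Emit:
move_arm(
  plan=[
    [[0, 0, 0], [0, 0, 0.0003], -1],
    [[0, 0, 0], [0, 0, 0.0003], -1],
  ],
)

```text
t: 16.08
eef_pos: [500.3, 211.1, 83.3]
tcp_rot: [-3.141, -0.002, -0.0]
ft_force: [-0.9, -0.3, 10.2]
opening: 0.159
grip_force: 29.9
```

```bash
python3 st.py
```

```text
16.075 [500.26 211.07  83.33] [-0.88 -0.27 10.24] [-3.1412e+00 -1.8000e-03 -1.0000e-04] [0.01  0.093 0.001]
```

The push rose about 2.5 N over 0.3 mm, so it is against the stop. Easing off and lifting.

Emit:
move_arm(
  plan=[
    [[0, 0, 0], [0, 0, -0.002], -1],
    [[0, 0, 0], [0, 0, -0.008], -1],
    [[0, 0, 0], [0, 0, -0.02], -1],
    [[0, 0, 0], [0, 0, -0.05], -1],
    [[0, 0, 0], [0, 0, -0.09], -1],
  ],
)

```text
t: 16.7
eef_pos: [498.9, 210.7, 172.8]
tcp_rot: [3.141, 0.003, -0.0]
ft_force: [0.3, 0.1, -1.6]
opening: 0.157
grip_force: 30.0
```

Emit:
move_arm(
  plan=[
    [[0, 0, 0], [0.006, 0.05, 0], -1],
    [[0, 0, 0], [0.012, 0.105, 0], -1],
    [[0, 0, 0], [0.017, 0.16, 0], -1],
    [[0, 0, 0], [0.022, 0.215, 0], -1],
    [[0, 0, 0], [0.027, 0.27, 0], -1],
  ],
)

```text
t: 17.32
eef_pos: [526.3, -60.8, 172.6]
tcp_rot: [-3.141, 0.001, -0.0]
ft_force: [0.8, 0.6, -2.0]
opening: 0.157
grip_force: 30.0
```

```bash
python3 st.py; python3 -c "from h import *;cam('scene');cam('scene');cam('scene')"; python3 st.py
```

```text
17.325 [526.28 -60.82 172.61] [ 0.77  0.59 -2.04] [-3.1415e+00  5.0000e-04 -1.0000e-04] [ 0.088 -0.077  0.014]
17.475 [526.35 -61.25 172.36] [ 0.85 -0.22 -1.02] [-3.1415e+00  8.0000e-04 -3.9000e-03] [0.054 0.046 0.031]
```

Emit:
move_arm(
  plan=[
    [[0, 0, 0], [0.005, 0.045, 0], -1],
    [[0, 0, 0], [0.0093, 0.08, 0], -1],
    [[0, 0, 0], [0.0093, 0.0872, 0], -1],
    [[0, 0, 0], [0.0093, 0.0872, 0.01], -1],
    [[0, 0, 0], [0.0093, 0.0872, 0.02], -1],
  ],
)

```text
t: 18.1
eef_pos: [535.6, -144.9, 151.8]
tcp_rot: [-3.141, 0.001, 0.001]
ft_force: [0.3, 0.5, -0.8]
opening: 0.156
grip_force: 30.0
```

Emit:
move_arm(
  plan=[
    [[0, 0, 0], [0, 0, 0.012], -1],
    [[0, 0, 0], [0, 0, 0.024], -1],
    [[0, 0, 0], [0, 0, 0.034], -1],
    [[0, 0, 0], [0, 0, 0.04], -1],
    [[0, 0, 0], [0, 0, 0.042], -1],
  ],
)

```text
t: 18.73
eef_pos: [535.9, -146.3, 110.3]
tcp_rot: [-3.142, 0.0, -0.0]
ft_force: [0.3, 0.4, -1.7]
opening: 0.156
grip_force: 30.0
```

```bash
python3 - <<'E'
from h import *
s=readout.state(); c=cam("scene"); p=s["eef_pos"]; print(s["t"],p,s["ft_force"])
print("proj mouth,tip,hole",proj(c,[p+[0,0,-46.6],p+[0,0,-68.4],[536,-146.4,56]]).round(1))
u=proj(c,[p+[0,0,-46.6]])[0]; x,y=int(u[0])-8,int(u[1])-8; print(x,y); print(c["img"][y:y+26,x:x+17,0]); print(c["img"][y:y+26,x:x+17,2])
E
```

```text
18.725 [ 535.86239724 -146.3414215   110.25812367] [ 0.26993884  0.40527034 -1.65203576]
proj mouth,tip,hole [[278.2 241.9]
 [278.8 248.8]
 [278.5 244.4]]
270 233
[[121 124 124 119 127 112  93  80  79  77  77 108 122 123 121 124 120]
 [120 121 120 123 129 119  96  84  85  78  81 107 119 119 121 122 122]
 [135 133 128 129 131 122  95  82  85  79  72 102 121 124 121 120 120]
 [141 137 134 129 132 121 100  85  85  81  71 106 124 126 123 126 130]
 [141 140 132 131 135 127 100  85  82  78  73 103 128 126 128 129 136]
 [141 134 136 134 139 128 100  85  84  81  75 100 123 127 125 133 139]
 [139 138 132 130 136 131 106  89  87  81  77  98 119 126 129 138 139]
 [139 136 128 136 138 138 109  87  88  85  74  97 118 125 130 140 141]
 [137 131 128 134 142 140 116  89  84  85  77 105 126 129 132 140 141]
 [137 132 132 135 144 130 105  86  86  81  74 114 132 132 136 140 140]
 [138 130 130 140 139 110  83  90  85  78  74 100 106 119 117 102 123]
 [136 130 133 138 135  96  73  91  92  79  75  81  87  97  87  75  85]
 [134 135 141 142 140 100  70  80  88  82  81  78  86  86  78  72  74]
 [131 134 138 
[... 2056 characters left out ...]
 42  48  44  45  42  46  41  40  38  42  46  44  45  47  46]
 [ 40  45  42  44  44  43  42  43  42  38  42  42  45  43  42  42  41]
 [ 39  44  45  40  40  42  43  40  46  42  53  61  54  44  40  45  39]
 [ 45  47  45  44  37  40  42  42  39  48 115 137  88  41  35  41  39]
 [ 40  40  46  43  43  43  40  43  39  74 130 145  94  46  43  38  41]
 [ 27  32  43  45  39  41  41  39  42  77 103 106  71  44  44  43  45]
 [ 26  23  36  44  46  44  38  44  40  80  92  90  62  39  35  41  42]
 [ 30  36  40  41  40  41  41  43  43  58  80  76  50  32  35  34  33]
 [ 36  44  40  42  44  40  45  42  56  76  80  60  41  39  32  37  32]
 [ 42  45  44  45  40  40  40  46  85 130 108  55  46  38  40  41  41]]
```

The point is entering the stand hole centred, and there was little slip. Descending gently.

Emit:
move_arm(
  plan=[
    [[0, 0, 0], [0, 0, 0.003], -1],
    [[0, 0, 0], [0, 0, 0.006], -1],
    [[0, 0, 0], [0, 0, 0.009], -1],
    [[0, 0, 0], [0, 0, 0.012], -1],
    [[0, 0, 0], [0, 0, 0.014], -1],
  ],
)

```text
t: 19.4
eef_pos: [535.9, -146.3, 96.4]
tcp_rot: [3.142, 0.0, -0.0]
ft_force: [0.3, -0.1, -2.3]
opening: 0.161
grip_force: 30.0
```

Emit:
move_arm(
  plan=[
    [[0, 0, 0], [0, 0, 0.003], -1],
    [[0, 0, 0], [0, 0, 0.006], -1],
    [[0, 0, 0], [0, 0, 0.009], -1],
    [[0, 0, 0], [0, 0, 0.012], -1],
    [[0, 0, 0], [0, 0, 0.015], -1],
  ],
)

```text
t: 20.02
eef_pos: [535.9, -146.3, 81.4]
tcp_rot: [3.141, -0.0, -0.0]
ft_force: [1.1, 0.2, -1.6]
opening: 0.158
grip_force: 30.0
```

Emit:
move_arm(
  plan=[
    [[0, 0, 0], [0, 0, 0.002], -1],
    [[0, 0, 0], [0, 0, 0.004], -1],
    [[0, 0, 0], [0, 0, 0.006], -1],
    [[0, 0, 0], [0, 0, 0.008], -1],
  ],
)

```text
t: 20.52
eef_pos: [535.9, -146.3, 73.5]
tcp_rot: [3.141, -0.0, -0.0]
ft_force: [-0.4, -0.3, -2.0]
opening: 0.157
grip_force: 30.0
```

Emit:
move_arm(
  plan=[
    [[0, 0, 0], [0, 0, 0.0005], -1],
    [[0, 0, 0], [0, 0, 0.001], -1],
  ],
)

```text
t: 20.78
eef_pos: [535.9, -146.3, 72.6]
tcp_rot: [3.141, -0.0, -0.0]
ft_force: [0.3, 1.1, -0.0]
opening: 0.159
grip_force: 30.0
```

Emit:
move_arm(
  plan=[
    [[0, 0, 0], [0, 0, 0.0004], -1],
    [[0, 0, 0], [0, 0, 0.0004], -1],
  ],
)

```text
t: 21.02
eef_pos: [536.1, -146.4, 72.5]
tcp_rot: [3.141, -0.001, -0.0]
ft_force: [-0.6, 0.1, 2.2]
opening: 0.158
grip_force: 30.0
```

Seated on the ledge. Opening, then retreating straight up.

Emit:
move_arm(
  plan=[
    [[0, 0, 0], [0, 0, 0], -0.6],
    [[0, 0, 0], [0, 0, 0], -0.3],
    [[0, 0, 0], [0, 0, 0], 0.2],
    [[0, 0, 0], [0, 0, 0], 0.6],
    [[0, 0, 0], [0, 0, 0], 1],
  ],
)

```text
t: 21.65
eef_pos: [535.9, -146.3, 72.2]
tcp_rot: [3.141, 0.0, -0.0]
ft_force: [-0.5, -0.2, -0.4]
opening: 0.567
grip_force: 0.0
```

Emit:
move_arm(
  plan=[
    [[0, 0, 0], [0, 0, 0], 1],
    [[0, 0, 0], [0, 0, -0.02], 1],
    [[0, 0, 0], [0, 0, -0.06], 1],
    [[0, 0, 0], [0, 0, -0.11], 1],
    [[0, 0, 0], [0, 0, -0.16], 1],
  ],
)

```text
t: 22.28
eef_pos: [535.7, -146.2, 233.8]
tcp_rot: [-3.142, 0.0, -0.0]
ft_force: [-0.1, 0.5, 0.1]
opening: 0.995
grip_force: 0.0
```

```bash
python3 - <<'E'
from h import *
c=cam("scene"); c=cam("scene"); s=readout.state(); print(s["t"],s["eef_pos"],s["ft_force"],s["opening"])
b=c["img"].astype(int); a=cv2.imread("pics/scene0.png")[:,:,::-1].astype(int)
u=proj(c,[(536,-146.4,131),(536,-146.4,56)]).round(1); print(u)
print(np.abs(a-b).max(2)[216:248,270:286])
for n in("beaker","tape","dropper","bowl"): r=eyes.cut_out(c,n); print(n,r[0]["uv"] if r else None)
E
```

```text
22.375 [ 537.50387532 -146.88216893  237.2794088 ] [-0.43967408  0.5343157  -0.38544958] 0.9992414333360357
[[276.3 219.4]
 [278.5 244.4]]
[[ 3  1  3  3  1  5  2  6  5  1  2  7  1  3  3  6]
 [ 3  3  3  2  3  4  3  1  6  4  4  5  5  3  9  0]
 [ 4  4  4  2  6  3  3  7  1  1  7  4  2  1  1  1]
 [ 5  7  4  5  5  4  1  2  2  5  7  5  7  2  3  5]
 [ 2  1  2  3  2  3  2  2  1  1  7  3  2  3  3  4]
 [ 2  3  2 11  6  7  4  5  2  4  4  4  3  4  3  5]
 [ 3  1  3  3  4  8  3  4  2  5  3  3  4  2  1  6]
 [ 5  3  5  7  2  6  5  4  3  5  2  2  1  2  3  0]
 [ 4  4  1  6 10  5  2  4  3  2  5  2  5  4  4  4]
 [ 7  6  3  8  3  4 10  8  4  4  5  8  5  2  2  3]
 [ 5  2  4  6 11  9  3  3  2  2  3  4  2  2  1  4]
 [ 3  5  8  3  2  4  3  5  5  2  2  4  2  4  2  3]
 [ 2  3  4  3  3  4  4  5  2  2  3  2  1  4  4  3]
 [ 5  1  3  2  2  5  2  4  3  5  1  4  2  3  7  4]
 [ 2  4  6  4  3  8  7  5  6  5  5  1  7  2  4  7]
 [ 4  8  3  1  7  2  1  3  3  7  8  6  2  3  4  2]
 [ 1  3  7  3  9  4  2  1  2  3  3  2  4  2  3  2]
 [ 2  6  1  5  8  7  4  7  7  5  7  1  4  1  3  5]
 [ 3  2  4  3  6  4  3  8  6  2  2 10  7  4  2  2]
 [ 3  3  3  3  2  2  2  7  3  3  2  7  3  3  4  8]
 [ 4  1  4  2  4  6  9  3  1  1  1  7  3  3  3  2]
 [ 4  3  2  6  3 20 15  6  8  8  4 16  6  3  2  1]
 [ 4  3  3  3  2  4  6  2  5 10  9  8  3  2  2  3]
 [ 2  4  4  5  8 13  9  2  2  8 12  4  4  4  2  4]
 [ 4  5  7  2  2  8  4  3  4  6  4  3  1  0  3  5]
 [ 5  5  4  2  3 14 12  2  6  6  5  7  8  3  2  1]
 [ 4  3  3  5  4 18 15  8  6  8  4  6  7  1  5  4]
 [ 3  3  7  2  2  4  2  3  3  4  1  6  4  5  2  3]
 [ 2  4  2  3  6 15  6  5  2  3  0  1 12  7  5  2]
 [ 5  5  2  4  3  9  6  3  3  3  5  8  6  5  2  3]
 [ 2  5  3  5  1  6  2  2  1  9  2  3  3  2  5  3]
 [ 5  5  3  5  3  5  4  4  5  2  5  4  5  3  4  7]]
beaker [374.9, 239.6]
tape [275.3, 194.7]
dropper [432.2, 175.1]
bowl [260.0, 354.4]
```

The punch looks the same as in the first picture, standing fully down in its hole, and the bystanders haven't moved. Handing in.

```bash
python3 -c "
from h import *
print(env.job_done())"
```

```text
the job is handed in; nothing more can be done
None
```

I pressed the punch through the bracket's round hole until it snapped, eased off, and put it back fully down in its stand; the job is handed in, but no verdict was returned.

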